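# Fill the nail-polish shade rack from pale to dark

## Robot

A 6-joint arm with a two-finger parallel gripper is mounted at the origin on the work surface; the furniture and walls round the work are solid. World frame = base frame: x ahead of the robot, y to its left, z up, the work surface at z = 0. Lengths are in m, angles in rad, forces in N, time in s.
With the tool pointing down it reaches from about 0.35 to 0.725 m from the base axis. Payload 6 kg.
Tool frame: the origin (TCP) lies midway between the tips of the shut fingers; the grasp point (between the pads) lies 19 mm behind it (arm.grip_depth is the distance from the TCP to the grasp point, in m); x points along the fingers, y is the direction in which the jaws open and shut, and the axes are right-handed (so a half turn about x gives the same grasp; the last joint's range is limited). The gripper opens to 85 mm and grips with 20 to 120 N. Pads are 22 mm wide; open, the fingers measure 114 mm over their backs; the gripper's body (76 mm by 85 mm) begins 54 mm behind the grasp point. The pads swing forward as they close: fully open they stand 13 mm farther back than shut.
Start: joints at [1.562, 0.04, 0.085, 0, -1.615, -0.334], TCP at [0.202, 0.565, 0.231] pointing down, gripper open.
Joint ranges: [-2.56, 2.56], [-1.29, 2.01], [-1.08, 1.49], [-3.29, 1.98], [-2.81, -0.18], [-2.99, 2.99]. Speed limits (rad/s): [2.57, 2.57, 3.01, 3.14, 3.14, 3.14].

## Interface

Orientations are given as a 3x3 rotation matrix whose columns are the frame's x, y, z axes.
In Python, from workcell import monitor, cams, workorder, arm gives the robot as it stands. The module is installed in compiled form; this text tells all that it offers.
- The arm moves only by the tool servo_tool, never from a script. Its argument "moves" is a list of rows, each a list of 3 entries, a list of its own where there are three numbers: the opening, from -1 (shut) to 1 (fully open), then the shift along the tool's x, y, z in m, then the turn about the tool's x in degrees. In form: [[grip, [dx, dy, dz], roll], ...]. A call has 1 to 5 rows; each row shifts and turns the commanded pose from where the row before left it, along the tool's axes as they then stand; what a row does not reach is not made up. A row lasts 1/8 s, in which the tool goes at most 62.5 mm and 10.7 degrees, less where a joint would pass 70% of its speed; a pose out of reach is approached as far as the arm can. A call is refused whole if a number of a shift passes 0.0625 or a number of a turn 10.7, either way. A call with a gripper value outside its range is refused whole. The fingers move at their own pace and stop on an object; "squeeze" is the grip in N (left out, the last holds). Time passes only in rows, so rows that do not move let the fingers close. It gives the time, the measured TCP pose, the force and the opening at its end, in the units of the state.
- monitor.get_obs(): the state, without advancing time (a new reading comes with each control period).
- cams.camera(name): name is "side" or "top"; returns (picture, depth): 384x512x3 uint8, red, green, blue; 384x512 float32, m along the optical axis (not along the pixel's ray), 0 where there is no reading.
- cams.camera_info(name): a dict with "vertical_fov" (degrees; the focal length in pixels is half the picture's height over the tangent of half this angle, whatever the lens; pixels are square), "cx", "cy" (the principal point, pixels), "dist" ([k1, k2, p1, p2, k3] as OpenCV has them; the pictures are not rectified), "rvec" (rotation vector, rad) and "tvec" (3), from world to camera coordinates, as OpenCV has them. Camera axes: x right, y down, z forward; pixel columns grow to the right and rows downward; lengths in m; the calibration is good to about 2 mm. A picture is of the moment at which its call begins. camera_info takes no time and is no camera call.
- workorder.hand_in(): hands the job in, once; it reports no verdict.
The state is a dict: "t": time; "joints": joint angles; "qd": joint speeds; "effort": joint torques, N m; "tcp_pos": TCP position; "tcp_rot": TCP orientation; "contact_force": force on the tool from outside, world axes, zero at the start; "ft_torque": the same for the moment, N m; "finger_gap": finger opening in m.
Only numpy, scipy, OpenCV 4.12 (cv2) and the standard library are available. Lean on these libraries where they do the work, as an engineer would, in place of code of your own. Each camera call takes 0.05 s, during which the arm holds its last target.

## Task

The polish rack holds its palest bottle at one end and its darkest at the other, with four empty pockets between them. Stand the four loose pink-to-burgundy bottles (caps in the same shade) in these pockets so that the row runs step by step from the palest end to the darkest. Set each one down gently rather than dropping it, and leave the two end bottles standing where they are.

Things in the scene. Friction and masses are not known exactly. Their poses are not given: they have to be found in the camera images.
- polish_pink_mid (a point): light pink (lightest of the four loose ones) round nail-polish bottle, upright, 86 mm tall, 50 g: body 32 mm across up to 46 mm; cap 20 mm across, same shade, 54 to 86 mm above its base. Point: its centre, 43 mm above its base; z up its axis. Starts on the desk left or right of the white steriliser box (170 mm high, x 0.26 to 0.48, y -0.16 to 0.14): carry it over
- polish_rose_mid (a point): mid rose pink (second lightest) round nail-polish bottle, upright, 86 mm tall, 50 g: body 32 mm across up to 46 mm; cap 20 mm across, same shade, 54 to 86 mm above its base. Point: its centre, 43 mm above its base; z up its axis. Starts on the desk left or right of the white steriliser box (170 mm high, x 0.26 to 0.48, y -0.16 to 0.14): carry it over
- polish_berry_mid (a point): berry red (second darkest) round nail-polish bottle, upright, 86 mm tall, 50 g: body 32 mm across up to 46 mm; cap 20 mm across, same shade, 54 to 86 mm above its base. Point: its centre, 43 mm above its base; z up its axis. Starts on the desk left or right of the white steriliser box (170 mm high, x 0.26 to 0.48, y -0.16 to 0.14): carry it over
- polish_burgundy_mid (a point): dark burgundy (darkest of the four loose ones) round nail-polish bottle, upright, 86 mm tall, 50 g: body 32 mm across up to 46 mm; cap 20 mm across, same shade, 54 to 86 mm above its base. Point: its centre, 43 mm above its base; z up its axis. Starts on the desk left or right of the white steriliser box (170 mm high, x 0.26 to 0.48, y -0.16 to 0.14): carry it over
- polish_blush_mid (a point): palest, blush-white round nail-polish bottle, upright, 86 mm tall, 50 g: body 32 mm across up to 46 mm; cap 20 mm across, same shade, 54 to 86 mm above its base. Point: its centre, 43 mm above its base; z up its axis. Already stands in the pocket at one end of the rack; which end varies
- polish_plum_mid (a point): darkest, almost black plum round nail-polish bottle, upright, 86 mm tall, 50 g: body 32 mm across up to 46 mm; cap 20 mm across, same shade, 54 to 86 mm above its base. Point: its centre, 43 mm above its base; z up its axis. Already stands in the pocket at the other end of the rack
- pocket_1: first from the left (+y) of the four empty pockets of the fixed wooden rack: white, open-topped, 52 mm square, 46 mm inside, 17 mm high. Origin: centre of its underside, 8 mm above the desk; inner floor 3 mm, rim 17 mm above the origin. y: along the row to the left, z up. All six pockets are 54 mm apart, end pockets included
- pocket_2: second from the left (+y) of the four empty pockets of the fixed wooden rack: white, open-topped, 52 mm square, 46 mm inside, 17 mm high. Origin: centre of its underside, 8 mm above the desk; inner floor 3 mm, rim 17 mm above the origin. y: along the row to the left, z up. All six pockets are 54 mm apart, end pockets included
- pocket_3: third from the left (+y) of the four empty pockets of the fixed wooden rack: white, open-topped, 52 mm square, 46 mm inside, 17 mm high. Origin: centre of its underside, 8 mm above the desk; inner floor 3 mm, rim 17 mm above the origin. y: along the row to the left, z up. All six pockets are 54 mm apart, end pockets included
- pocket_4: last from the left (+y) of the four empty pockets of the fixed wooden rack: white, open-topped, 52 mm square, 46 mm inside, 17 mm high. Origin: centre of its underside, 8 mm above the desk; inner floor 3 mm, rim 17 mm above the origin. y: along the row to the left, z up. All six pockets are 54 mm apart, end pockets included
Mind the look-alikes: they are no part of the job. What is shaped like the part that bears polish_burgundy_mid but orange or yellow is not meant.

How it is judged:
By the outcome, as a careful person would: the job done as asked, in the order asked, and still so for the second after the job is handed in, with the robot touching nothing.
It also fails if it takes over 112 s, if anything falls off the work surface, if the arm or the gripper's body presses on something with over 40 N, if the wrist force passes 120 N, or if a joint passes its speed limit or range.

## Working session

There is one attempt and no reset: what is moved stays moved. The work goes in short steps, Python scripts to look and compute and a tool call to move; the robot and the scene stay as the last step left them, time stands still between calls to the robot, and variables do not carry over. Pictures are saved under pics/ and viewed, and the job is handed in when it is done.

Besides the shell and the picture viewer there is one more tool, called after "Request:" as name([rows], argument=value, ...), one row to a line, values as JSON. servo_tool: Moves the arm, as the interface text tells. Its arguments: {"type":"object","properties":{"moves":{"type":"array","items":{"type":"array"}},"squeeze":{"type":"number"}},"required":["moves"]}

```bash
mkdir -p pics; ls
cat > look.py <<'E'
import cv2,numpy as np,sys
from workcell import monitor, cams, workorder, arm
for n in ("top","side"):
    p,d=cams.camera(n); np.savez(f"{n}.npz",p=p,d=d)
    cv2.imwrite(f"pics/{n}_{sys.argv[1]}.png",cv2.resize(p[:,:,::-1],(768,576),interpolation=cv2.INTER_CUBIC))
    print(n,cams.camera_info(n))
o=monitor.get_obs()
for k,v in o.items(): print(k,np.round(v,4).tolist())
E
python3 look.py 0
```

```text
pics
top {'vertical_fov': 43.52148569170781, 'cx': 255.59925130479485, 'cy': 183.8594854207286, 'dist': array([-0.18106908,  0.        ,  0.        ,  0.        ,  0.        ]), 'rvec': array([ 2.15059146, -2.18146427,  0.12606046]), 'tvec': array([0.11658151, 0.43676712, 1.37750062])}
side {'vertical_fov': 49.06177177385046, 'cx': 249.81475833861526, 'cy': 195.73850715576413, 'dist': array([0.04346889, 0.        , 0.        , 0.        , 0.        ]), 'rvec': array([ 1.1926253 ,  2.06056928, -1.1857708 ]), 'tvec': array([ 0.10846591, -0.17440656,  1.90037468])}
t 0.1
joints [1.5617, 0.0408, 0.0839, -0.0004, -1.6155, -0.3337]
qd [-0.0008, -0.002, 0.0034, 0.0031, -0.0, 0.0001]
effort [-0.0053, -36.9346, 34.8274, 6.9516, -0.0046, 0.0]
tcp_pos [0.2015, 0.5648, 0.2304]
tcp_rot [[-0.0004, -0.3361, -0.9418], [-0.0016, -0.9418, 0.3361], [-1.0, 0.0016, -0.0001]]
contact_force [0.2126, -0.1596, -0.295]
ft_torque [0.0651, 0.0839, -0.0184]
finger_gap 0.0858
```

View pics/top_0.png

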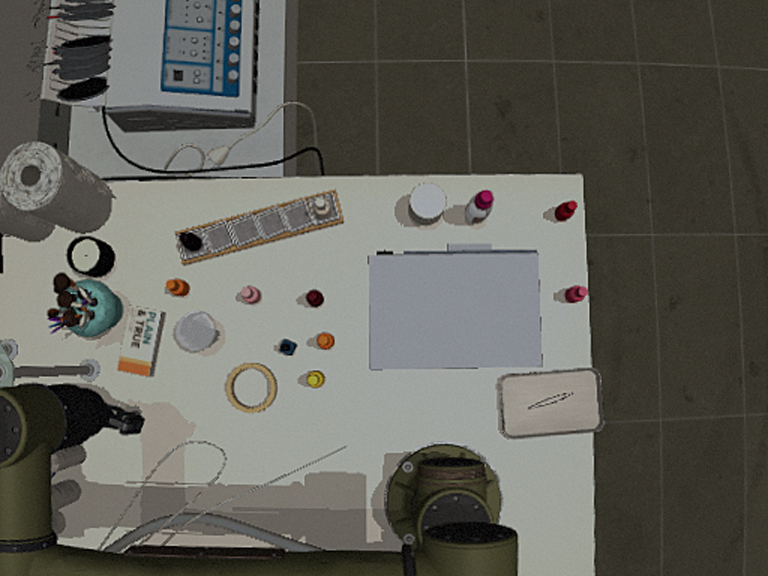

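View pics/side_0.png

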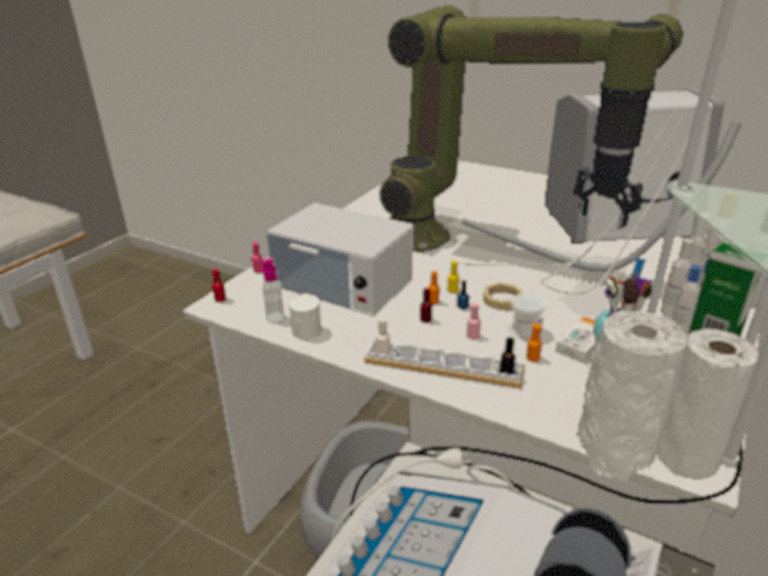

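The top view shows plum at (190,242), which is the left, +y end, and blush at (320,205). The four pockets are between them. Loose bottles: pink (250,295), burgundy (315,298), berry around (566,210), rose around (576,294). The orange, yellow and blue ones are look-alikes. Next I'll measure them.

```bash
cat > geo.py <<'E'
import cv2,numpy as np
from workcell import cams
def cam(n):
    i=cams.camera_info(n); f=192/np.tan(np.radians(i['vertical_fov']/2))
    K=np.array([[f,0,i['cx']],[0,f,i['cy']],[0,0,1]]); return K,i['dist'],i['rvec'],i['tvec']
def cloud(n,d):
    K,D,r,t=cam(n); R=cv2.Rodrigues(r)[0]
    v,u=np.mgrid[0:384,0:512]
    q=cv2.undistortPoints(np.stack([u,v],-1).reshape(-1,1,2).astype(float),K,D).reshape(384,512,2)
    P=np.concatenate([q*d[...,None],d[...,None]],-1)
    return (P-t)@R
def proj(n,X):
    K,D,r,t=cam(n); return cv2.projectPoints(np.array(X,float).reshape(-1,1,3),r,t,K,D)[0].reshape(-1,2)
def plane(n,p,z,x0,x1,y0,y1,s=0.001):
    xs=np.arange(x1,x0,-s); ys=np.arange(y1,y0,-s)
    X,Y=np.meshgrid(xs,ys,indexing='ij')
    uv=proj(n,np.stack([X,Y,X*0+z],-1)).astype(np.float32).reshape(*X.shape,2)
    return cv2.remap(p,uv[...,0],uv[...,1],cv2.INTER_CUBIC)
E
python3 - <<'E'
import numpy as np,cv2
from geo import *
for n in("top","side"):
    z=np.load(n+".npz");p,d=z['p'],z['d']
    W=cloud(n,d)
    m=(W[...,2]>0.065)&(W[...,2]<0.1)&(d>0)&(W[...,0]>.2)&(W[...,0]<.8)&(abs(W[...,1])<.6)
    k,l,st,c=cv2.connectedComponentsWithStats(m.astype(np.uint8))
    print(n,"desk z",np.median(W[...,2][(abs(W[...,2])<.03)&(W[...,0]>.2)&(W[...,0]<.7)&(d>0)]))
    for i in range(1,k):
        s=l==i
        if s.sum()<8 or s.sum()>400: continue
        q=W[s]; mm=q[:,2]>np.percentile(q[:,2],50)
        print(np.round(c[i],1),s.sum(),"mean",np.round(q.mean(0),4),"mid",np.round((q[:,:2].min(0)+q[:,:2].max(0))/2,4),'zmax',q[:,2].max().round(4),"rgb",np.median(p[s],0))
z=np.load("top.npz")
im=plane("top",z['p'],0.086,0.4,0.8,-0.35,0.45); cv2.imwrite("pics/rect86.png",im[:,:,::-1])
im=plane("top",z['p'],0.025,0.4,0.8,-0.35,0.45); cv2.imwrite("pics/rect25.png",im[:,:,::-1])
E
```

```text
top desk z 0.0015153928893216675
[213. 136.] 39 mean [0.5681 0.2287 0.0904] mid [0.5704 0.2293] zmax 0.0999 rgb [140. 140. 131.]
[318.1 140.6] 74 mean [ 0.5515 -0.0674  0.0889] mid [ 0.5578 -0.0738] zmax 0.1 rgb [120.  121.  121.5]
[380.  137.1] 48 mean [ 0.5615 -0.2476  0.0838] mid [ 0.562  -0.2487] zmax 0.0918 rgb [124.5  15.   30. ]
[123.6 158.8] 56 mean [0.5078 0.4836 0.0893] mid [0.5093 0.4856] zmax 0.0999 rgb [5.5 1.  3.5]
[114.2 189.4] 45 mean [0.4215 0.511  0.0828] mid [0.4218 0.512 ] zmax 0.0919 rgb [150.  82.  26.]
[164.4 194.6] 46 mean [0.4051 0.3665 0.0828] mid [0.4059 0.3673] zmax 0.0929 rgb [154. 120. 122.]
[387.2 194. ] 50 mean [ 0.3978 -0.2608  0.0835] mid [ 0.3978 -0.2619] zmax 0.0901 rgb [154.  66.  90.]
[207.7 196.8] 39 mean [0.3971 0.2445 0.0851] mid [0.3972 0.2456] zmax 0.0938 rgb [62. 12. 17.]
[215.1 226.1] 39 mean [0.3154 0.2242 0.0866] mid [0.3158 0.2246] zmax 0.0944 rgb [158.  91.  36.]
[188.9 230.9] 22 mean [0.3032 0.2986 0.0753] mid [0.303  0.2986] zmax 0.0811 rgb [11.5 11.  14. ]
[208.3 252.9] 41 mean [0.2419 0.2439 0.0848] mid [0.2416 0.2441] zmax 0.0928 
[... 764 characters left out ...]
141.]
[283.5 195.2] 46 mean [0.4003 0.2465 0.0788] mid [0.3978 0.245 ] zmax 0.0913 rgb [102.   43.5  37. ]
[202.2 203.3] 258 mean [0.5809 0.0313 0.0799] mid [0.5742 0.0258] zmax 0.0869 rgb [213. 211. 198.]
[351.9 202.4] 274 mean [0.339  0.4686 0.0827] mid [0.334  0.4663] zmax 0.0881 rgb [197. 197. 189.]
[315.7 205.4] 46 mean [0.4092 0.3697 0.0793] mid [0.408 0.369] zmax 0.0906 rgb [162.  129.5 127.5]
[254.5 216.8] 66 mean [0.5739 0.2306 0.0851] mid [0.5723 0.2282] zmax 0.0999 rgb [167. 155. 140.]
[357.6 219.4] 50 mean [0.4242 0.5162 0.0802] mid [0.421  0.5156] zmax 0.0893 rgb [159.5  97.5  25. ]
[339.2 229.8] 80 mean [0.5126 0.4881 0.0857] mid [0.5107 0.4869] zmax 0.0997 rgb [82.5 77.  69.5]
```

View pics/rect86.png

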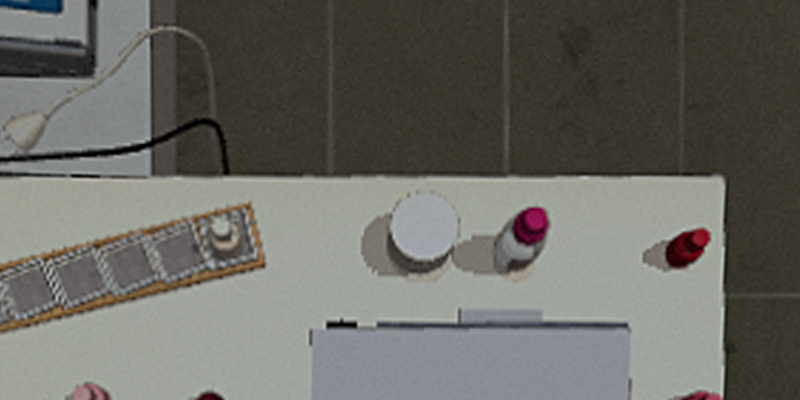

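View pics/rect25.png

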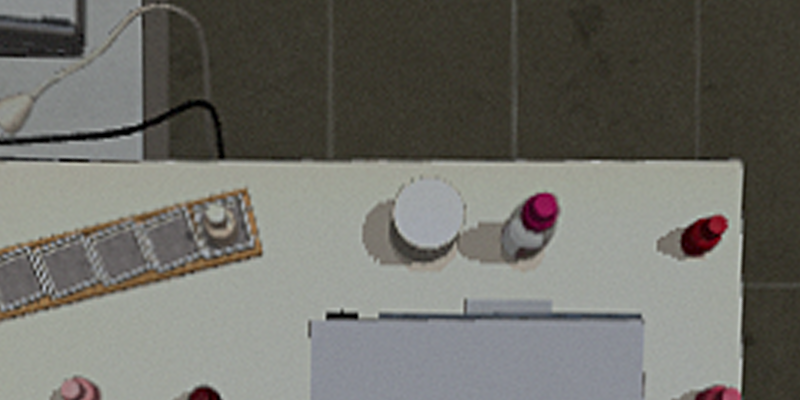

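Run:
```python
import numpy as np,cv2
from geo import *
g={}
for n in("top","side"):
    z=np.load(n+".npz");p,d=z['p'],z['d']
    W=cloud(n,d)
    for nm,c in dict(blush=(.571,.229),plum=(.51,.486)).items():
        m=(W[...,2]>0.07)&(W[...,2]<0.108)&(np.hypot(W[...,0]-c[0],W[...,1]-c[1])<.025)&(d>0)
        q=W[m]; print(n,nm,m.sum(),q.mean(0).round(4),((q.min(0)+q.max(0))/2).round(4),q[:,2].max())
        # top disk
        q=q[q[:,2]>.088]; print('   top',len(q),q.mean(0).round(4))
# overlay
pl=np.array([.511,.4865]);bl=np.array([.572,.2285])
im={n:np.load(n+".npz")['p'][:,:,::-1].copy() for n in("top","side")}
e=(bl-pl)/np.linalg.norm(bl-pl); mid=(pl+bl)/2; n_=np.array([-e[1],e[0]])
print("len",np.linalg.norm(bl-pl),"e",e,"perp ang",np.degrees(np.arctan2(n_[1],n_[0])))
for n in im:
    big=cv2.resize(im[n],None,fx=4,fy=4,interpolation=cv2.INTER_CUBIC)
    for k in range(-5,6,2):
        c=mid+e*.027*k
        if n=="top": print("pocket",(k+5)//2,c.round(4))
        for z,h in((.025,.026),):
            pts=[[*(c+a*e*h+b*n_*h),z] for a,b in((1,1),(1,-1),(-1,-1),(-1,1))]
            uv=(proj(n,pts)+.5)*4-.5
            cv2.polylines(big,[uv.astype(np.int32)],True,(0,255,0),1)
        if k in(-5,5):
          for z,r in((.097,.01),(.065,.01),(.057,.016)):
            a=np.linspace(0,6.28,30); uv=(proj(n,np.stack([c[0]+r*np.cos(a),c[1]+r*np.sin(a),a*0+z],-1))+.5)*4-.5
            cv2.polylines(big,[uv.astype(np.int32)],True,(255,255,0),1)
    for c in((.3975,.2453),(.407,.368),(.398,-.2605),(.562,-.2493)):
        for z,r in((.086,.01),(.054,.01),(.0,.016)):
            a=np.linspace(0,6.28,30); uv=(proj(n,np.stack([c[0]+r*np.cos(a),c[1]+r*np.sin(a),a*0+z],-1))+.5)*4-.5
            cv2.polylines(big,[uv.astype(np.int32)],True,(255,255,0),1)
    if n=="top":
        cv2.imwrite("pics/ovA.png",big[490:890,440:960]); cv2.imwrite("pics/ovB.png",big[500:850,1420:1600])
    else:
        cv2.imwrite("pics/ovC.png",big[720:1060,920:1440]); cv2.imwrite("pics/ovD.png",big[620:820,500:760])
```

```text
top blush 45 [0.5687 0.2282 0.0941] [0.5704 0.2282 0.0863] 0.10231530990084217
   top 39 [0.5693 0.2285 0.0969]
top plum 54 [0.5078 0.484  0.0926] [0.5084 0.4861 0.0886] 0.10336845875008047
   top 40 [0.5086 0.4855 0.097 ]
side blush 60 [0.5738 0.2308 0.088 ] [0.5723 0.2282 0.0856] 0.10044163895730962
   top 31 [0.5721 0.2297 0.0959]
side plum 75 [0.5124 0.4881 0.0882] [0.5095 0.4872 0.0864] 0.10174728682169254
   top 39 [0.5112 0.4875 0.096 ]
len 0.26511318337645906 e [ 0.23009041 -0.97316926] perp ang 13.302394383049034
pocket 0 [0.5104 0.4889]
pocket 1 [0.5229 0.4363]
pocket 2 [0.5353 0.3838]
pocket 3 [0.5477 0.3312]
pocket 4 [0.5601 0.2787]
pocket 5 [0.5726 0.2261]
```

View pics/ovA.png

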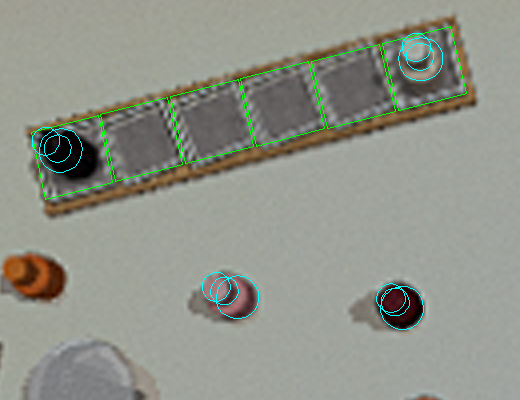

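View pics/ovB.png

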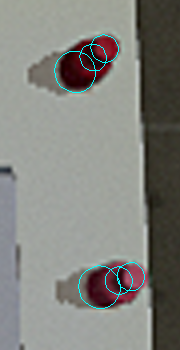

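View pics/ovC.png

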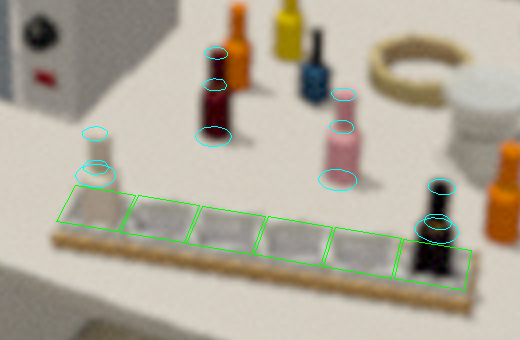

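View pics/ovD.png

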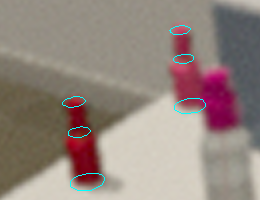

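Run:
```python
import numpy as np,cv2
from geo import *
p=np.load("top.npz")['p'][:,:,::-1].copy()
big=cv2.resize(p,None,fx=8,fy=8,interpolation=cv2.INTER_NEAREST)
a=np.clip(big.astype(float)*1.6,0,255).astype(np.uint8)
def crop(c,z=.045):
    u,v=(proj("top",[[*c,z]])[0]*8).astype(int); t=a[v-140:v+140,u-190:u+190].copy()
    for z,r,col in((.086,.01,(255,255,0)),(0.0,.016,(0,255,0)),(.046,.016,(0,255,255))):
        th=np.linspace(0,6.28,40); uv=(proj("top",np.stack([c[0]+r*np.cos(th),c[1]+r*np.sin(th),th*0+z],-1))+.5)*8-.5-[u-190,v-140]
        cv2.polylines(t,[uv.astype(np.int32)],True,col,1)
    return t
cs=[(.3975,.2453),(.407,.368),(.398,-.2605),(.562,-.2493)]
t=[crop(c) for c in cs]
cv2.imwrite("pics/z.png",np.vstack([np.hstack(t[:2]),np.hstack(t[2:])]))
```

```text
(no output)
```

View pics/z.png

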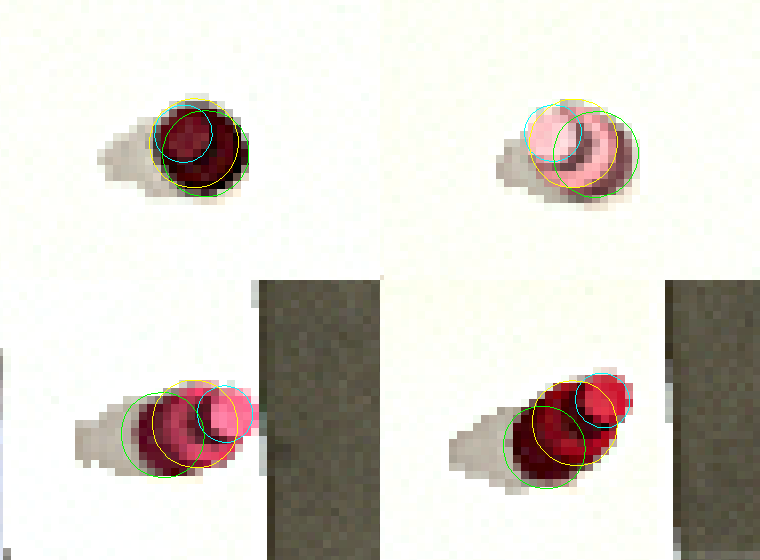

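Overlays in the zoomed top view match the caps and bodies to about 1–2 mm. The order from +y will be plum, burgundy, berry, rose, pink, blush. First I'll turn the jaws square to the row.

Request:
servo_tool([
  [0.2,[0,0,0],9.5],
  [0.2,[0,0,0],9.5],
  [0.2,[0,0,0],9.5],
  [0.2,[0,0,0],9.5],
  [0.2,[0,0,0],9.5],
], squeeze=30)

```text
t: 0.72
tcp_pos: [0.2016, 0.5649, 0.2307]
tcp_rot: [[-0.0, -0.924, -0.383], [-0.001, -0.383, 0.924], [-1.0, 0.001, -0.001]]
contact_force: [0.2, -0.2, -0.9]
finger_gap: 0.0512
```

```bash
cat > go.py <<'E'
import sys,numpy as np
from workcell import monitor
o=monitor.get_obs(); p=np.array(o['tcp_pos']);R=np.array(o['tcp_rot'])
print("t",round(o['t'],2),"p",p.round(4),"yaw",np.degrees(np.arctan2(R[1,1],R[0,1])).round(2),"tilt",R[2,0].round(4),"gap",np.round(o['finger_gap'],4),"F",np.round(o['contact_force'],2),"j",np.round(o['joints'],2))
if len(sys.argv)>1:
    t=np.array([float(v) for v in sys.argv[1:4]]); print("tool shift",(R.T@(t-p)).round(4))
E
python3 go.py 0.397 0.245 0.25
```

```text
t 0.72 p [0.2016 0.5649 0.2307] yaw -157.46 tilt -1.0 gap 0.0512 F [ 0.17 -0.22 -0.88] j [ 1.56  0.04  0.08 -0.   -1.62 -1.17]
tool shift [-0.0191 -0.0578 -0.3704]
```

Request:
servo_tool([
  [0.2,[-0.019,0,0],9.2],
  [0.2,[0,-0.017,-0.05],0],
  [0.2,[0,-0.017,-0.05],0],
  [0.2,[0,-0.017,-0.05],0],
  [0.2,[0,-0.017,-0.05],0],
])

```text
t: 1.35
tcp_pos: [0.3154, 0.3852, 0.2499]
tcp_rot: [[-0.0, -0.972, -0.237], [-0.0, -0.237, 0.972], [-1.0, 0.0, -0.0]]
contact_force: [1.1, 0.4, 0.3]
finger_gap: 0.0514
```

```bash
python3 go.py 0.397 0.245 0.15
```

```text
t 1.35 p [0.3154 0.3852 0.2499] yaw -166.31 tilt -1.0 gap 0.0514 F [1.08 0.44 0.27] j [ 1.29 -0.23 -0.13 -0.   -1.67 -1.05]
tool shift [ 0.1    -0.0461 -0.1555]
```

Request:
servo_tool([
  [0.2,[0,-0.015,-0.05],0],
  [0.2,[0,-0.015,-0.05],0],
  [0.2,[0.02,-0.014,-0.05],0],
  [0.2,[0.04,0,0],0],
  [0.2,[0.04,0,0],0],
])

```text
t: 1.98
tcp_pos: [0.3933, 0.2506, 0.149]
tcp_rot: [[-0.0, -0.972, -0.235], [0.0, -0.235, 0.972], [-1.0, 0.0, 0.0]]
contact_force: [0.1, 1.4, 0.4]
finger_gap: 0.0511
```

```bash
python3 go.py 0.397 0.245 0.052
```

```text
t 1.98 p [0.3933 0.2506 0.149 ] yaw -166.44 tilt -1.0 gap 0.0511 F [0.07 1.45 0.39] j [ 1.   -0.32 -0.39 -0.   -1.5  -0.77]
tool shift [ 0.097  -0.0022 -0.0064]
```

Request:
servo_tool([
  [0.2,[0,-0.002,-0.0065],0],
  [0.2,[0.04,0,0],0],
  [0.2,[0.03,0,0],0],
  [0.2,[0.0,0,0],0],
])

```text
t: 2.48
tcp_pos: [0.3964, 0.245, 0.0801]
tcp_rot: [[-0.001, -0.972, -0.236], [-0.002, -0.236, 0.972], [-1.0, 0.002, -0.002]]
contact_force: [-0.1, -0.4, 0.2]
finger_gap: 0.0509
```

```bash
python3 look.py 1 >/dev/null; python3 go.py 0.397 0.245 0.052
python3 - <<'E'
import cv2
a=cv2.imread("pics/side_1.png");b=cv2.imread("pics/top_1.png")
import numpy as np
f=lambda i,x,y:cv2.resize(i[y:y+150,x:x+200],(400,300),interpolation=cv2.INTER_CUBIC)
cv2.imwrite("pics/c1.png",np.hstack([f(a,330,200),f(b,200,220)]))
E
```

```text
t 2.58 p [0.3977 0.2462 0.0828] yaw -166.32 tilt -1.0 gap 0.0511 F [-0.03 -0.31  1.18] j [ 0.99 -0.3  -0.49  0.   -1.37 -0.75]
tool shift [ 0.0308  0.001  -0.001 ]
```

View pics/c1.png

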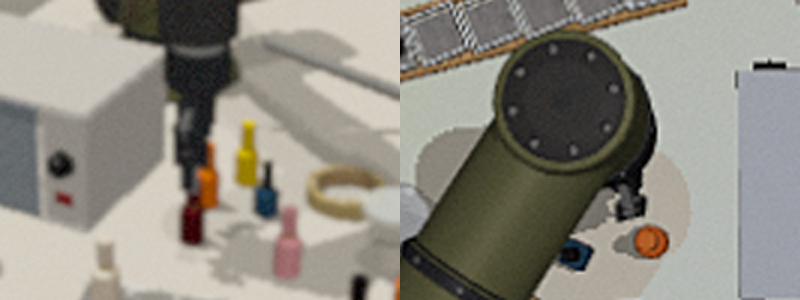

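The side view shows the fingers lined up over the burgundy cap at crop (190,195). I'll go down and close.

Request:
servo_tool([
  [0.2,[0.02,0,0],0],
  [0.2,[0.01,0,0],0],
  [0.2,[0,0,0],0],
  [-0.6,[0,0,0],0],
  [-0.6,[0,0,0],0],
], squeeze=30)

```text
t: 3.2
tcp_pos: [0.397, 0.246, 0.0513]
tcp_rot: [[0.001, -0.972, -0.236], [0.001, -0.236, 0.972], [-1.0, -0.001, 0.001]]
contact_force: [-0.1, -0.2, 0.9]
finger_gap: 0.0192
```

Request:
servo_tool([
  [-1,[0,0,0],0],
  [-1,[0,0,0],0],
  [-1,[0,0,0],0],
])

```text
t: 3.58
tcp_pos: [0.3971, 0.2459, 0.0513]
tcp_rot: [[0.001, -0.972, -0.236], [0.001, -0.236, 0.972], [-1.0, -0.001, 0.001]]
contact_force: [0.5, -0.5, 5.6]
finger_gap: 0.0192
```

```bash
python3 go.py 0.522 0.436 0.15
```

```text
t 3.58 p [0.3971 0.2459 0.0513] yaw -166.33 tilt -1.0 gap 0.0192 F [ 0.5  -0.49  5.58] j [ 0.99 -0.28 -0.54  0.   -1.31 -0.75]
tool shift [-0.0984 -0.1664  0.1552]
```

Request:
servo_tool([
  [-1,[-0.01,0,0],0],
  [-1,[-0.04,0,0],0],
  [-1,[-0.05,0,0],0],
  [-1,[-0.01,-0.04,0.038],0],
  [-1,[0,-0.042,0.039],0],
])

```text
t: 4.2
tcp_pos: [0.4593, 0.3414, 0.1631]
tcp_rot: [[0.003, -0.972, -0.236], [0.004, -0.236, 0.972], [-1.0, -0.003, 0.003]]
contact_force: [-0.4, 0.3, 0.2]
finger_gap: 0.0186
```

Request:
servo_tool([
  [-1,[0,-0.042,0.039],0],
  [-1,[0,-0.042,0.039],0],
  [-1,[0,0,0],0],
  [-1,[0,0,0],0],
])

```text
t: 4.7
tcp_pos: [0.5212, 0.435, 0.1594]
tcp_rot: [[-0.001, -0.972, -0.236], [-0.002, -0.236, 0.972], [-1.0, 0.001, -0.002]]
contact_force: [-0.8, -0.9, 0.3]
finger_gap: 0.0191
```

```bash
python3 go.py 0.522 0.436 0.062; python3 look.py 2 >/dev/null
```

```text
t 4.7 p [0.5212 0.435  0.1594] yaw -166.35 tilt -1.0 gap 0.0191 F [-0.78 -0.87  0.32] j [ 0.99  0.25  0.19  0.   -1.51 -0.75]
tool shift [ 0.0974 -0.0012  0.0009]
```

View pics/side_2.png

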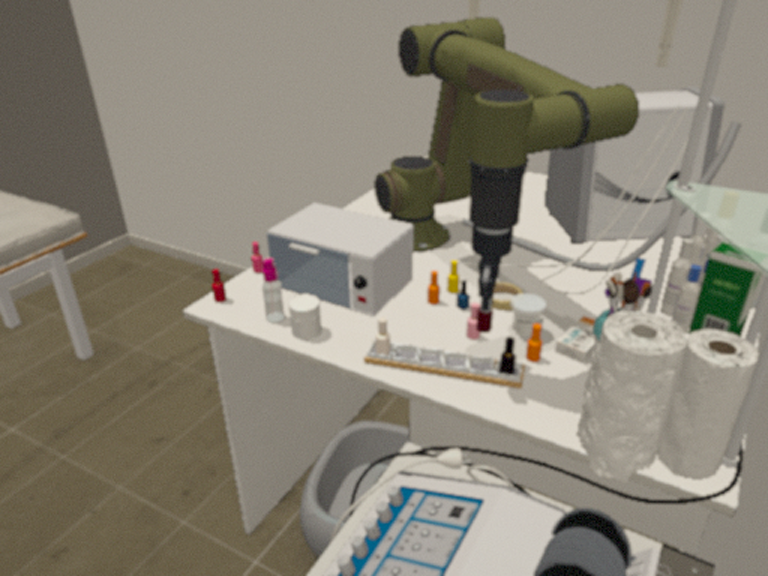

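Request:
servo_tool([
  [-1,[0.04,-0.001,0.001],0],
  [-1,[0.03,0,0],0],
  [-1,[0.012,0,0],0],
  [-1,[0,0,0],0],
  [-1,[0,0,0],0],
])

```text
t: 5.42
tcp_pos: [0.5227, 0.4371, 0.0809]
tcp_rot: [[0.003, -0.972, -0.236], [0.002, -0.236, 0.972], [-1.0, -0.003, 0.002]]
contact_force: [0.9, -0.5, -0.3]
finger_gap: 0.0186
```

```bash
python3 look.py 3 >/dev/null; python3 go.py 0.522 0.436 0.062;  python3 - <<'E'
import cv2
a=cv2.imread("pics/side_3.png")
cv2.imwrite("pics/c3.png",cv2.resize(a[280:400,350:550],(800,480),interpolation=cv2.INTER_CUBIC))
E
```

```text
t 5.53 p [0.5226 0.4371 0.0803] yaw -166.34 tilt -1.0 gap 0.0188 F [ 0.13 -0.67 -0.69] j [ 0.99  0.28  0.08  0.   -1.37 -0.75]
tool shift [ 0.0182  0.0009 -0.001 ]
```

View pics/c3.png

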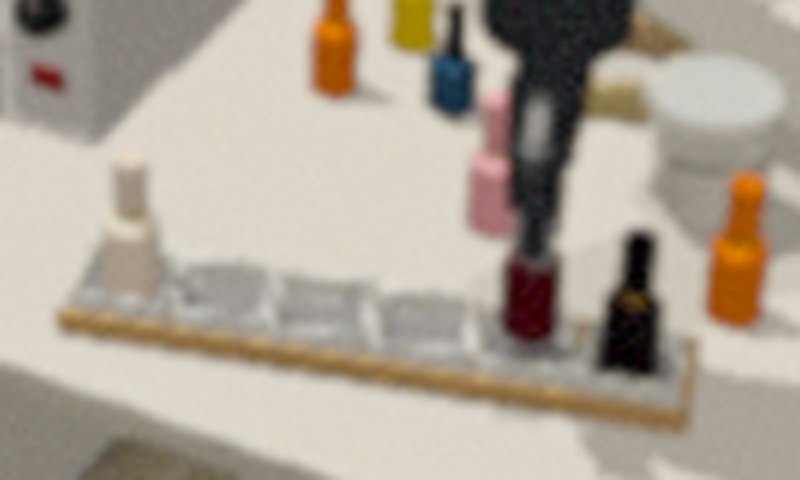

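Request:
servo_tool([
  [-1,[0.008,0,0],0],
  [-1,[0.005,0,0],0],
  [-1,[0.003,0,0],0],
  [-1,[0,0,0],0],
])

```text
t: 6.02
tcp_pos: [0.5221, 0.4366, 0.0624]
tcp_rot: [[0.0, -0.972, -0.236], [-0.0, -0.236, 0.972], [-1.0, -0.0, -0.0]]
contact_force: [-1.3, -1.2, 1.1]
finger_gap: 0.0186
```

Request:
servo_tool([
  [-1,[0.002,0,0],0],
  [-1,[0,0,0],0],
])

```text
t: 6.28
tcp_pos: [0.5223, 0.4367, 0.0624]
tcp_rot: [[0.001, -0.972, -0.237], [0.0, -0.237, 0.972], [-1.0, -0.001, -0.0]]
contact_force: [-4.3, -2.4, 9.0]
finger_gap: 0.0186
```

Request:
servo_tool([
  [-1,[-0.001,0,0],0],
  [-0.4,[0,0,0],0],
  [0.2,[0,0,0],0],
  [0.2,[0,0,0],0],
  [0.2,[-0.03,0,0],0],
])

```text
t: 6.9
tcp_pos: [0.5207, 0.4354, 0.088]
tcp_rot: [[-0.004, -0.972, -0.236], [-0.005, -0.236, 0.972], [-1.0, 0.005, -0.003]]
contact_force: [0.0, 0.2, 0.7]
finger_gap: 0.0511
```

Request:
servo_tool([
  [0.2,[-0.06,0,0],0],
  [0.2,[-0.06,0,0],0],
  [0.2,[0,0,0],0],
])

```text
t: 7.28
tcp_pos: [0.5239, 0.4378, 0.2188]
tcp_rot: [[0.008, -0.972, -0.236], [0.008, -0.236, 0.972], [-1.0, -0.01, 0.006]]
contact_force: [-0.3, 0.4, -0.4]
finger_gap: 0.0512
```

```bash
python3 look.py 4 >/dev/null; python3 go.py 0.407 0.368 0.2;  python3 - <<'E'
import cv2
a=cv2.imread("pics/side_4.png")
cv2.imwrite("pics/c4.png",cv2.resize(a[280:400,350:550],(800,480),interpolation=cv2.INTER_CUBIC))
E
```

```text
t 7.38 p [0.5221 0.4369 0.2117] yaw -166.34 tilt -1.0 gap 0.051 F [ 0.33 -0.19 -0.37] j [ 0.99  0.25  0.29 -0.   -1.6  -0.75]
tool shift [ 0.0116  0.1281 -0.0398]
```

View pics/c4.png

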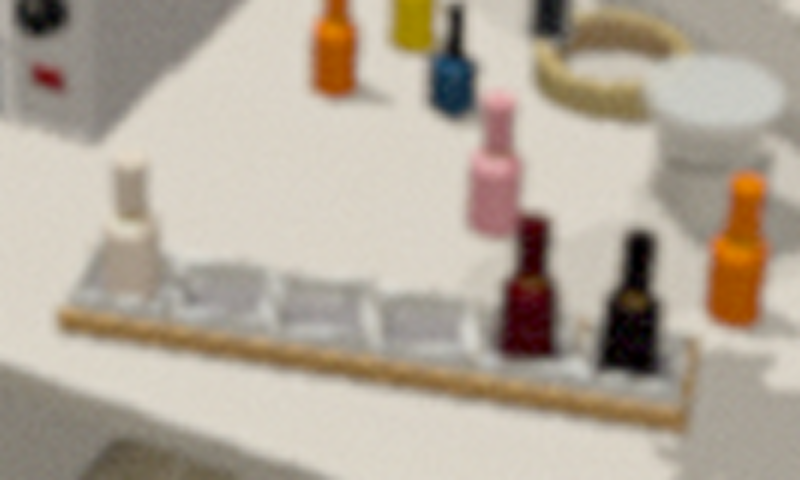

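Burgundy stands upright in pocket 1. Next is pink.

Request:
servo_tool([
  [0.2,[0,0.043,-0.013],0],
  [0.2,[0,0.043,-0.013],0],
  [0.2,[0.03,0.042,-0.014],0],
  [0.2,[0.05,0,0],0],
  [0.2,[0,0,0],0],
])

```text
t: 8.0
tcp_pos: [0.4049, 0.365, 0.1259]
tcp_rot: [[-0.006, -0.972, -0.236], [-0.008, -0.236, 0.972], [-1.0, 0.008, -0.006]]
contact_force: [-0.3, -0.0, 0.6]
finger_gap: 0.0512
```

```bash
python3 go.py 0.407 0.368 0.0515
```

```text
t 8.0 p [0.4049 0.365  0.1259] yaw -166.33 tilt -1.0 gap 0.0512 F [-0.26 -0.04  0.63] j [ 1.1  -0.08 -0.23 -0.   -1.44 -0.86]
tool shift [ 0.0743 -0.0033  0.0029]
```

Request:
servo_tool([
  [0.2,[0.03,0,0],0],
  [0.2,[0.03,0,0],0],
  [0.2,[0,0,0],0],
  [0.2,[0,0,0],0],
])

```text
t: 8.5
tcp_pos: [0.4081, 0.3682, 0.0733]
tcp_rot: [[0.002, -0.972, -0.236], [0.001, -0.236, 0.972], [-1.0, -0.002, 0.0]]
contact_force: [-0.1, 1.2, 0.7]
finger_gap: 0.0511
```

```bash
python3 go.py 0.407 0.368 0.0515
```

```text
t 8.5 p [0.4081 0.3682 0.0733] yaw -166.34 tilt -1.0 gap 0.0511 F [-0.13  1.22  0.67] j [ 1.1  -0.06 -0.3   0.   -1.33 -0.86]
tool shift [0.0218 0.0012 0.    ]
```

Request:
servo_tool([
  [0.2,[0.012,0,0],0],
  [0.2,[0.008,0,0],0],
  [0.2,[0,0,0],0],
  [-0.4,[0,0,0],0],
  [-1,[0,0,0],0],
])

```text
t: 9.12
tcp_pos: [0.4072, 0.3676, 0.0517]
tcp_rot: [[0.0, -0.972, -0.236], [0.0, -0.236, 0.972], [-1.0, -0.0, 0.0]]
contact_force: [-0.2, -0.5, 0.7]
finger_gap: 0.0186
```

Request:
servo_tool([
  [-1,[0,0,0],0],
  [-1,[0,0,0],0],
])

```text
t: 9.38
tcp_pos: [0.4072, 0.3676, 0.0516]
tcp_rot: [[0.0, -0.972, -0.236], [0.0, -0.236, 0.972], [-1.0, -0.0, 0.0]]
contact_force: [0.4, -0.7, 0.7]
finger_gap: 0.0185
```

```bash
python3 go.py 0.559 0.278 0.17
```

```text
t 9.38 p [0.4072 0.3676 0.0516] yaw -166.34 tilt -1.0 gap 0.0185 F [ 0.39 -0.72  0.72] j [ 1.1  -0.04 -0.33  0.   -1.29 -0.86]
tool shift [-0.1184 -0.1264 -0.1229]
```

Request:
servo_tool([
  [-1,[-0.01,0,0],0],
  [-1,[-0.05,0,0],0],
  [-1,[-0.06,0,0],0],
  [-1,[0,-0.032,-0.031],0],
  [-1,[0,-0.032,-0.031],0],
])

```text
t: 10.0
tcp_pos: [0.4848, 0.3225, 0.1732]
tcp_rot: [[0.002, -0.971, -0.238], [0.002, -0.238, 0.971], [-1.0, -0.002, 0.002]]
contact_force: [-0.1, 1.2, -0.9]
finger_gap: 0.0187
```

Request:
servo_tool([
  [-1,[0,-0.032,-0.031],0],
  [-1,[0,-0.03,-0.03],0],
  [-1,[0,0,0],0],
  [-1,[0,0,0],0],
  [-1,[0,0,0],0],
])

```text
t: 10.62
tcp_pos: [0.558, 0.2783, 0.1717]
tcp_rot: [[0.0, -0.971, -0.237], [0.0, -0.237, 0.971], [-1.0, -0.0, 0.0]]
contact_force: [-0.9, 0.3, 0.1]
finger_gap: 0.0184
```

```bash
python3 go.py 0.559 0.278 0.062
```

```text
t 10.62 p [0.558  0.2783 0.1717] yaw -166.28 tilt -1.0 gap 0.0184 F [-0.92  0.28  0.11] j [ 0.78  0.1   0.04 -0.   -1.51 -0.54]
tool shift [ 0.1097 -0.0008 -0.0006]
```

Request:
servo_tool([
  [-1,[0.045,-0.001,0],0],
  [-1,[0.035,0,0],0],
  [-1,[0.012,0,0],0],
  [-1,[0.005,0,0],0],
  [-1,[0,0,0],0],
])

```text
t: 11.25
tcp_pos: [0.56, 0.2785, 0.0758]
tcp_rot: [[0.002, -0.972, -0.237], [0.001, -0.237, 0.972], [-1.0, -0.002, 0.0]]
contact_force: [0.2, 1.1, 0.0]
finger_gap: 0.0185
```

```bash
python3 look.py 5 >/dev/null; python3 go.py 0.559 0.278 0.062;  python3 - <<'E'
import cv2
a=cv2.imread("pics/side_5.png")
cv2.imwrite("pics/c5.png",cv2.resize(a[280:400,350:550],(800,480),interpolation=cv2.INTER_CUBIC))
E
```

```text
t 11.35 p [0.5602 0.2785 0.076 ] yaw -166.33 tilt -1.0 gap 0.0185 F [-0.07 -0.59  0.57] j [ 0.78  0.14 -0.09  0.   -1.34 -0.54]
tool shift [ 0.014   0.0013 -0.0002]
```

View pics/c5.png

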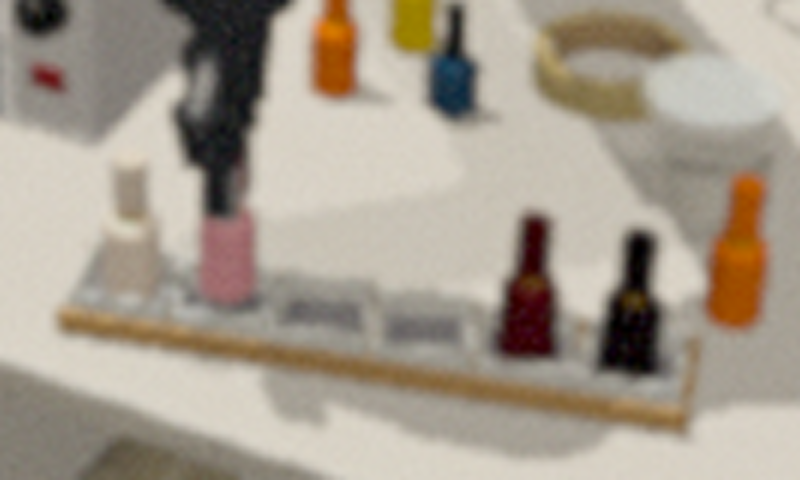

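Pink is centred over pocket 4 at crop (228,260), so I'll lower it.

Request:
servo_tool([
  [-1,[0.006,0,0],0],
  [-1,[0.004,0,0],0],
  [-1,[0.002,0,0],0],
  [-1,[0,0,0],0],
])

```text
t: 11.85
tcp_pos: [0.5596, 0.2779, 0.0627]
tcp_rot: [[0.0, -0.972, -0.236], [-0.0, -0.236, 0.972], [-1.0, -0.0, -0.0]]
contact_force: [-1.5, -1.0, 3.0]
finger_gap: 0.0186
```

Request:
servo_tool([
  [-1,[0.002,0,0],0],
  [-1,[0,0,0],0],
])

```text
t: 12.1
tcp_pos: [0.5599, 0.278, 0.0626]
tcp_rot: [[0.001, -0.972, -0.237], [0.0, -0.237, 0.972], [-1.0, -0.001, -0.0]]
contact_force: [-5.5, -1.9, 11.0]
finger_gap: 0.0186
```

Request:
servo_tool([
  [-1,[-0.001,0,0],0],
  [-0.4,[0,0,0],0],
  [0.2,[0,0,0],0],
  [0.2,[0,0,0],0],
  [0.2,[-0.03,0,0],0],
])

```text
t: 12.72
tcp_pos: [0.5581, 0.277, 0.0883]
tcp_rot: [[-0.005, -0.972, -0.236], [-0.003, -0.236, 0.972], [-1.0, 0.006, -0.002]]
contact_force: [0.3, -0.1, 0.4]
finger_gap: 0.0513
```

Request:
servo_tool([
  [0.2,[-0.06,0,0],0],
  [0.2,[-0.06,0,0],0],
  [0.2,[-0.05,0,0],0],
  [0.2,[0,0,0],0],
])

```text
t: 13.22
tcp_pos: [0.561, 0.2785, 0.267]
tcp_rot: [[0.008, -0.972, -0.236], [0.005, -0.236, 0.972], [-1.0, -0.008, 0.003]]
contact_force: [-0.4, -0.2, -0.6]
finger_gap: 0.0514
```

```bash
python3 look.py 6 >/dev/null; python3 go.py 0.562 -0.25 0.26;  python3 - <<'E'
import cv2
a=cv2.imread("pics/side_6.png")
cv2.imwrite("pics/c6.png",cv2.resize(a[280:400,350:550],(800,480),interpolation=cv2.INTER_CUBIC))
E
```

```text
t 13.32 p [0.5596 0.2782 0.2612] yaw -166.34 tilt -1.0 gap 0.051 F [ 1.15 -0.44 -1.21] j [ 0.78  0.11  0.21 -0.   -1.67 -0.54]
tool shift [ 0.0008  0.1224 -0.5139]
```

View pics/c6.png

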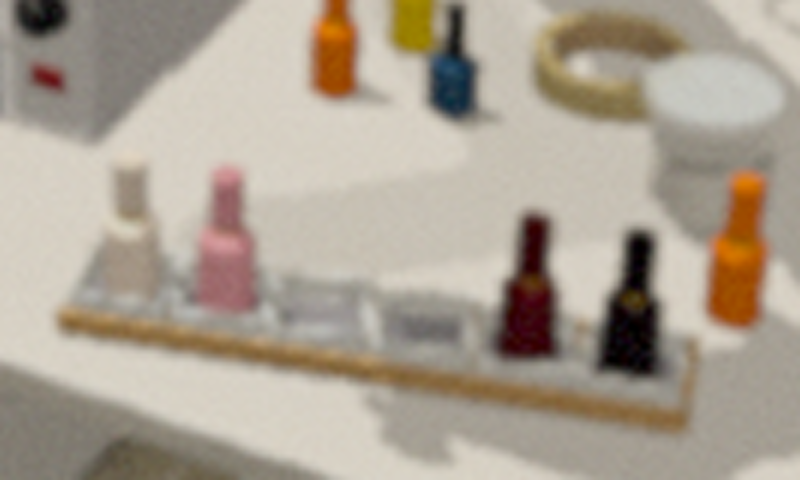

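Request:
servo_tool([
  [0.2,[0,0.012,-0.05],0],
  [0.2,[0,0.012,-0.05],0],
  [0.2,[0,0.012,-0.05],0],
  [0.2,[0,0.012,-0.05],0],
  [0.2,[0,0.012,-0.05],0],
])

```text
t: 13.95
tcp_pos: [0.5596, 0.0193, 0.2593]
tcp_rot: [[-0.003, -0.972, -0.236], [-0.001, -0.236, 0.972], [-1.0, 0.003, -0.0]]
contact_force: [0.5, 0.1, 0.1]
finger_gap: 0.0511
```

Request:
servo_tool([
  [0.2,[0,0.012,-0.05],0],
  [0.2,[0,0.012,-0.05],0],
  [0.2,[0,0.012,-0.05],0],
  [0.2,[0,0.012,-0.05],0],
  [0.2,[0,0.012,-0.05],0],
])

```text
t: 14.58
tcp_pos: [0.5604, -0.2377, 0.2592]
tcp_rot: [[-0.003, -0.972, -0.236], [0.001, -0.236, 0.972], [-1.0, 0.003, 0.001]]
contact_force: [0.4, 0.0, 0.0]
finger_gap: 0.0509
```

Request:
servo_tool([
  [0.2,[0,0.002,-0.014],0],
  [0.2,[0,0,0],0],
  [0.2,[0.04,0,0],0],
  [0.2,[0.05,0,0],0],
  [0.2,[0,0,0],0],
])

```text
t: 15.2
tcp_pos: [0.5604, -0.2481, 0.1663]
tcp_rot: [[-0.009, -0.971, -0.238], [0.003, -0.238, 0.971], [-1.0, 0.008, 0.005]]
contact_force: [0.2, 0.1, -0.6]
finger_gap: 0.0513
```

```bash
python3 go.py 0.562 -0.25 0.0515; python3 look.py 7 >/dev/null
```

```text
t 15.2 p [ 0.5604 -0.2481  0.1663] yaw -166.25 tilt -1.0 gap 0.0513 F [ 0.19  0.11 -0.58] j [-0.09  0.08  0.01 -0.   -1.51  0.33]
tool shift [ 0.1147 -0.0021 -0.0027]
```

View pics/side_7.png

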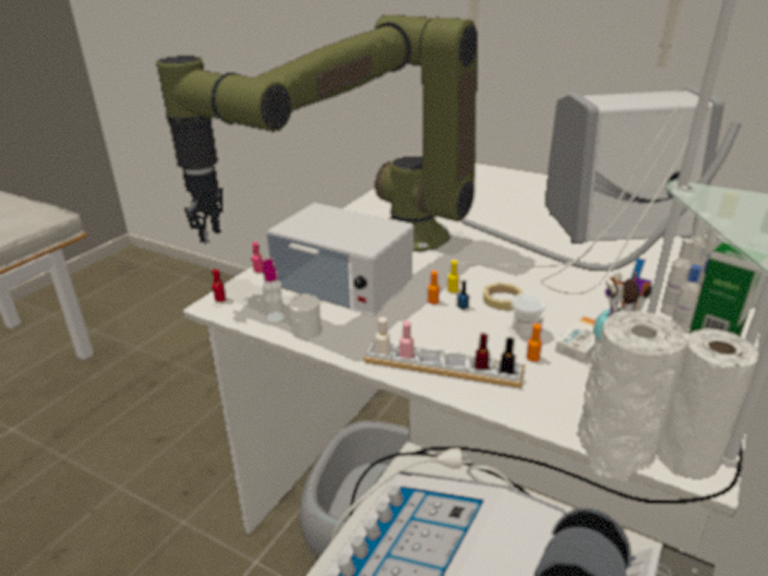

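Request:
servo_tool([
  [0.2,[0.04,0,0],0],
  [0.2,[0.035,0,0],0],
  [0.2,[0.01,0,0],0],
  [0.2,[0,0,0],0],
  [0.2,[0,0,0],0],
])

```text
t: 15.92
tcp_pos: [0.5637, -0.2507, 0.0892]
tcp_rot: [[0.004, -0.972, -0.236], [-0.001, -0.236, 0.972], [-1.0, -0.003, -0.002]]
contact_force: [-0.7, -0.4, 0.3]
finger_gap: 0.0507
```

```bash
python3 look.py 8 >/dev/null; python3 go.py 0.562 -0.25 0.0515;  python3 - <<'E'
import cv2
a=cv2.imread("pics/side_8.png")
cv2.imwrite("pics/c8.png",cv2.resize(a[220:340,150:350],(800,480),interpolation=cv2.INTER_CUBIC))
E
```

```text
t 16.02 p [ 0.5633 -0.2505  0.0883] yaw -166.34 tilt -1.0 gap 0.0515 F [-0.03 -0.26 -0.61] j [-0.09  0.11 -0.1   0.   -1.36  0.33]
tool shift [0.0368 0.0012 0.0009]
```

View pics/c8.png

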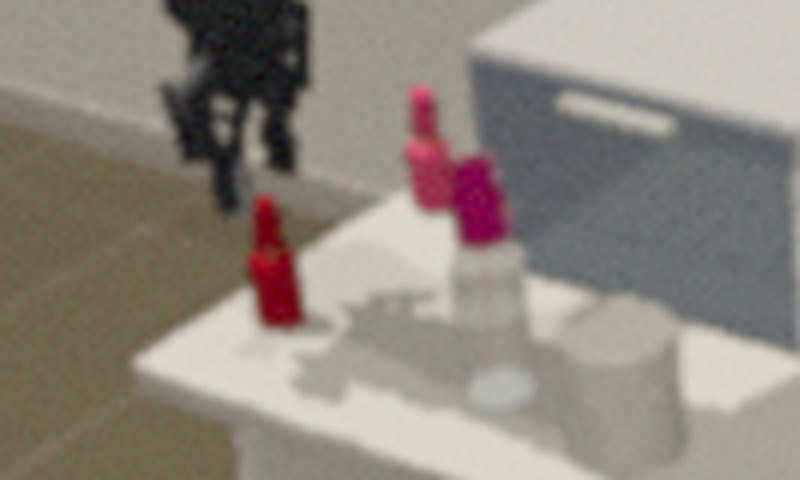

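Fingers straddle the berry cap (crop (265,200)). I'll lower and grip it.

Request:
servo_tool([
  [0.2,[0.02,0,0],0],
  [0.2,[0.012,0,0],0],
  [0.2,[0.004,0,0],0],
  [0.2,[0,0,0],0],
  [-0.4,[0,0,0],0],
])

```text
t: 16.65
tcp_pos: [0.5627, -0.2505, 0.0509]
tcp_rot: [[0.001, -0.972, -0.236], [-0.0, -0.236, 0.972], [-1.0, -0.001, -0.001]]
contact_force: [-0.5, -0.5, -0.0]
finger_gap: 0.0343
```

Request:
servo_tool([
  [-1,[0,0,0],0],
  [-1,[0,0,0],0],
  [-1,[0,0,0],0],
])

```text
t: 17.02
tcp_pos: [0.5628, -0.2504, 0.051]
tcp_rot: [[0.001, -0.972, -0.236], [-0.001, -0.236, 0.972], [-1.0, -0.001, -0.001]]
contact_force: [0.6, 0.5, 2.9]
finger_gap: 0.0185
```

```bash
python3 go.py 0.535 0.3835 0.26
```

```text
t 17.02 p [ 0.5628 -0.2504  0.051 ] yaw -166.33 tilt -1.0 gap 0.0185 F [0.6  0.53 2.86] j [-0.09  0.13 -0.15  0.   -1.29  0.33]
tool shift [-0.2093 -0.123   0.6224]
```

Request:
servo_tool([
  [-1,[-0.01,0,0],0],
  [-1,[-0.04,0,0],0],
  [-1,[-0.05,0,0],0],
  [-1,[-0.05,0,0],0],
  [-1,[-0.05,0,0],0],
])

```text
t: 17.65
tcp_pos: [0.562, -0.2502, 0.2525]
tcp_rot: [[0.0, -0.972, -0.236], [-0.0, -0.236, 0.972], [-1.0, -0.0, -0.0]]
contact_force: [0.6, 0.7, -0.3]
finger_gap: 0.0185
```

Request:
servo_tool([
  [-1,[-0.01,-0.01,0.048],0],
  [-1,[0,-0.01,0.048],0],
  [-1,[0,-0.01,0.048],0],
  [-1,[0,-0.01,0.048],0],
  [-1,[0,-0.01,0.048],0],
])

```text
t: 18.27
tcp_pos: [0.5539, -0.0037, 0.2609]
tcp_rot: [[0.0, -0.972, -0.236], [0.0, -0.236, 0.972], [-1.0, -0.0, 0.0]]
contact_force: [-0.2, 0.0, 0.0]
finger_gap: 0.0188
```

Request:
servo_tool([
  [-1,[0,-0.01,0.048],0],
  [-1,[0,-0.01,0.048],0],
  [-1,[0,-0.01,0.048],0],
  [-1,[0,-0.01,0.048],0],
  [-1,[0,-0.01,0.048],0],
])

```text
t: 18.9
tcp_pos: [0.5458, 0.2413, 0.2609]
tcp_rot: [[0.0, -0.972, -0.236], [0.0, -0.236, 0.972], [-1.0, -0.0, 0.0]]
contact_force: [1.4, 0.3, -0.0]
finger_gap: 0.0192
```

Request:
servo_tool([
  [-1,[0,-0.01,0.048],0],
  [-1,[0,-0.01,0.048],0],
  [-1,[0,-0.003,0.046],0],
  [-1,[0,0,0],0],
  [-1,[0,0,0],0],
])

```text
t: 19.52
tcp_pos: [0.535, 0.3831, 0.2604]
tcp_rot: [[-0.0, -0.972, -0.236], [-0.001, -0.236, 0.972], [-1.0, 0.0, -0.0]]
contact_force: [-0.4, 0.4, -0.8]
finger_gap: 0.0189
```

```bash
python3 go.py 0.535 0.3835 0.062
```

```text
t 19.52 p [0.535  0.3831 0.2604] yaw -166.32 tilt -1.0 gap 0.0189 F [-0.41  0.37 -0.83] j [ 0.92  0.2   0.31  0.   -1.68 -0.69]
tool shift [ 0.1984 -0.0002  0.0005]
```

Request:
servo_tool([
  [-1,[0.05,0,0],0],
  [-1,[0.05,0,0],0],
  [-1,[0.05,0,0],0],
  [-1,[0.02,0,0],0],
  [-1,[0.01,0,0],0],
])

```text
t: 20.15
tcp_pos: [0.5356, 0.3826, 0.0808]
tcp_rot: [[0.001, -0.972, -0.236], [-0.0, -0.236, 0.972], [-1.0, -0.001, -0.0]]
contact_force: [0.4, -1.1, 0.8]
finger_gap: 0.0186
```

```bash
python3 look.py 9 >/dev/null; python3 go.py 0.535 0.3835 0.062;  python3 - <<'E'
import cv2
a=cv2.imread("pics/side_9.png")
cv2.imwrite("pics/c9.png",cv2.resize(a[280:400,350:550],(800,480),interpolation=cv2.INTER_CUBIC))
E
```

```text
t 20.25 p [0.5356 0.3831 0.0812] yaw -166.36 tilt -1.0 gap 0.0185 F [-0.04  1.14  0.28] j [ 0.92  0.22  0.01  0.   -1.36 -0.69]
tool shift [0.0192 0.0005 0.0005]
```

View pics/c9.png

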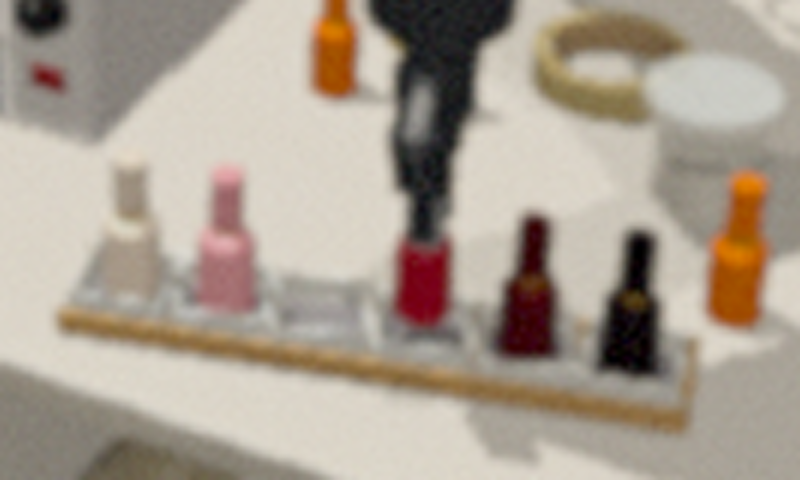

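Berry is centred over pocket 2 at crop (425,285).

Request:
servo_tool([
  [-1,[0.01,0,0],0],
  [-1,[0.005,0,0],0],
  [-1,[0.003,0,0],0],
  [-1,[0,0,0],0],
])

```text
t: 20.75
tcp_pos: [0.5351, 0.3832, 0.0624]
tcp_rot: [[0.0, -0.972, -0.236], [-0.0, -0.236, 0.972], [-1.0, -0.0, -0.0]]
contact_force: [0.8, 0.1, -0.1]
finger_gap: 0.0187
```

Request:
servo_tool([
  [-1,[0.002,0,0],0],
  [-1,[0,0,0],0],
])

```text
t: 21.0
tcp_pos: [0.5354, 0.3834, 0.062]
tcp_rot: [[0.001, -0.972, -0.236], [0.001, -0.236, 0.972], [-1.0, -0.002, 0.0]]
contact_force: [-3.1, -0.6, 4.9]
finger_gap: 0.0188
```

Request:
servo_tool([
  [-1,[0,0,0],0],
  [-0.4,[0,0,0],0],
  [0.2,[0,0,0],0],
  [0.2,[0,0,0],0],
  [0.2,[-0.03,0,0],0],
])

```text
t: 21.62
tcp_pos: [0.5337, 0.382, 0.0872]
tcp_rot: [[-0.005, -0.972, -0.236], [-0.004, -0.236, 0.972], [-1.0, 0.005, -0.003]]
contact_force: [-0.0, 0.1, -0.3]
finger_gap: 0.0514
```

Request:
servo_tool([
  [0.2,[-0.06,0,0],0],
  [0.2,[-0.06,0,0],0],
  [0.2,[-0.05,0,0],0],
  [0.2,[0,0,0],0],
])

```text
t: 22.12
tcp_pos: [0.5364, 0.3838, 0.2663]
tcp_rot: [[0.007, -0.972, -0.236], [0.006, -0.236, 0.972], [-1.0, -0.008, 0.004]]
contact_force: [-0.5, 0.4, -0.3]
finger_gap: 0.0513
```

```bash
python3 look.py 10 >/dev/null; python3 go.py 0.398 -0.262 0.27;  python3 - <<'E'
import cv2
a=cv2.imread("pics/side_10.png")
cv2.imwrite("pics/c10.png",cv2.resize(a[280:400,350:550],(800,480),interpolation=cv2.INTER_CUBIC))
E
```

```text
t 22.23 p [0.535  0.3834 0.2603] yaw -166.34 tilt -1.0 gap 0.0509 F [-0.47 -0.17 -0.67] j [ 0.92  0.2   0.31 -0.   -1.68 -0.69]
tool shift [-0.0102  0.2855 -0.5948]
```

View pics/c10.png

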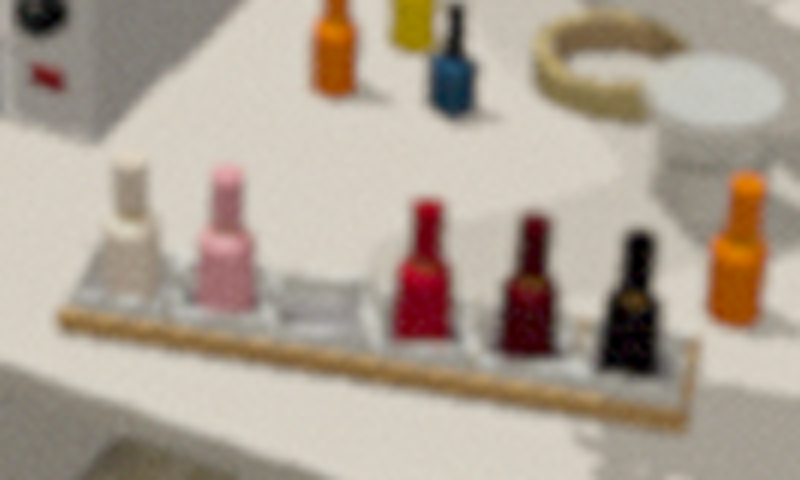

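Request:
servo_tool([
  [0.2,[-0.01,0.022,-0.046],0],
  [0.2,[0,0.022,-0.046],0],
  [0.2,[0,0.022,-0.046],0],
  [0.2,[0,0.022,-0.046],0],
  [0.2,[0,0.022,-0.046],0],
])

```text
t: 22.85
tcp_pos: [0.4815, 0.132, 0.2684]
tcp_rot: [[-0.002, -0.972, -0.236], [-0.002, -0.236, 0.972], [-1.0, 0.003, -0.001]]
contact_force: [0.3, 1.0, 0.2]
finger_gap: 0.0516
```

Request:
servo_tool([
  [0.2,[0,0.022,-0.046],0],
  [0.2,[0,0.022,-0.046],0],
  [0.2,[0,0.022,-0.046],0],
  [0.2,[0,0.022,-0.046],0],
  [0.2,[0,0.022,-0.046],0],
])

```text
t: 23.48
tcp_pos: [0.4289, -0.1171, 0.2686]
tcp_rot: [[-0.002, -0.972, -0.237], [-0.0, -0.237, 0.972], [-1.0, 0.002, 0.001]]
contact_force: [0.1, 0.4, -0.1]
finger_gap: 0.0509
```

Request:
servo_tool([
  [0.2,[0,0.022,-0.046],0],
  [0.2,[0,0.022,-0.046],0],
  [0.2,[0,0.022,-0.043],0],
  [0.2,[0,0,0],0],
  [0.2,[0,0,0],0],
])

```text
t: 24.1
tcp_pos: [0.3973, -0.2623, 0.2689]
tcp_rot: [[-0.002, -0.972, -0.236], [0.001, -0.236, 0.972], [-1.0, 0.002, 0.001]]
contact_force: [0.2, 0.2, 0.6]
finger_gap: 0.0513
```

```bash
python3 go.py 0.398 -0.262 0.0515; python3 look.py 11 >/dev/null
```

```text
t 24.1 p [ 0.3973 -0.2623  0.2689] yaw -166.38 tilt -1.0 gap 0.0513 F [0.22 0.2  0.57] j [-0.16 -0.28 -0.14 -0.   -1.71  0.4 ]
tool shift [ 2.174e-01 -1.100e-03 -1.000e-04]
```

View pics/side_11.png

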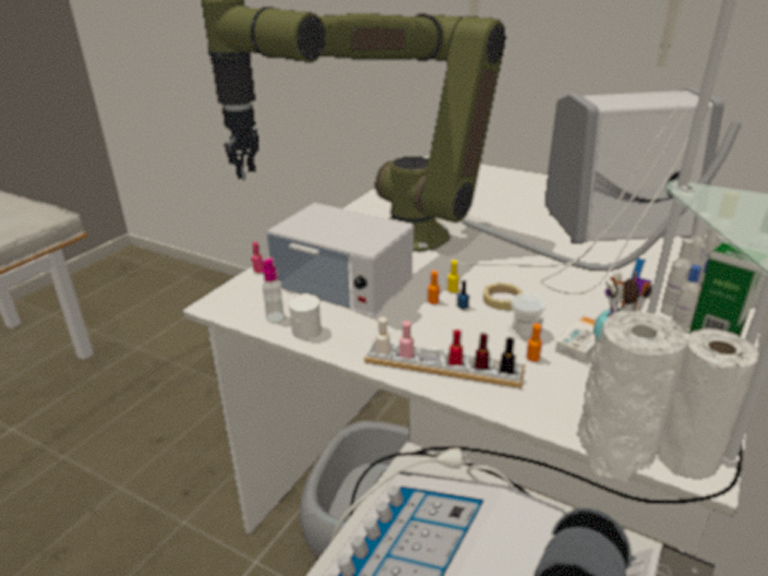

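Request:
servo_tool([
  [0.2,[0.04,-0.001,0],0],
  [0.2,[0.05,0,0],0],
  [0.2,[0.05,0,0],0],
  [0.2,[0.02,0,0],0],
  [0.2,[0,0,0],0],
])

```text
t: 24.82
tcp_pos: [0.398, -0.2611, 0.1087]
tcp_rot: [[-0.003, -0.971, -0.238], [0.001, -0.238, 0.971], [-1.0, 0.003, 0.001]]
contact_force: [-1.0, -0.5, 0.3]
finger_gap: 0.0514
```

```bash
python3 look.py 12 >/dev/null; python3 go.py 0.398 -0.262 0.0515;  python3 - <<'E'
import cv2
a=cv2.imread("pics/side_12.png")
cv2.imwrite("pics/c12.png",cv2.resize(a[20:320,150:550],(800,600),interpolation=cv2.INTER_CUBIC))
E
```

```text
t 24.93 p [ 0.3994 -0.262   0.1116] yaw -166.26 tilt -1.0 gap 0.0509 F [ 0.48 -0.8   1.05] j [-0.16 -0.28 -0.43  0.   -1.42  0.4 ]
tool shift [0.0601 0.0014 0.0004]
```

View pics/c12.png

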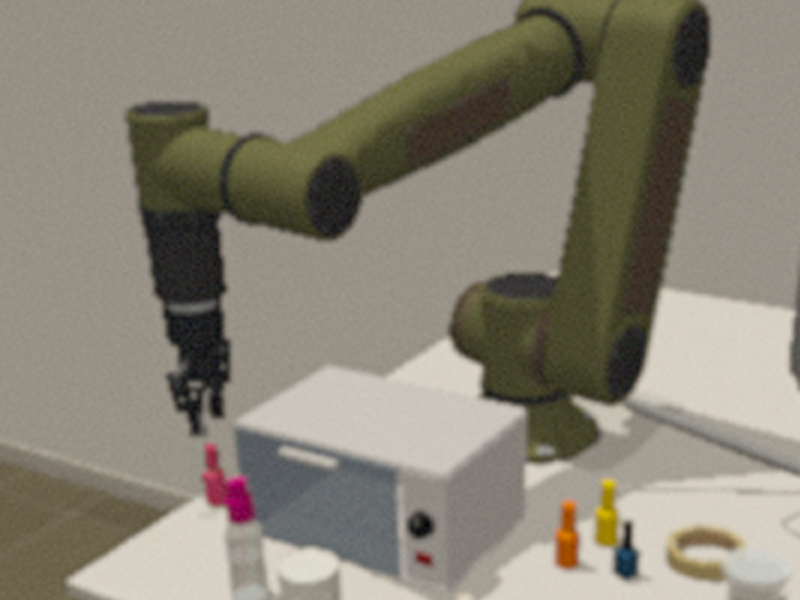

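Fingers are centred over the rose cap (crop (211,450)), and the forearm is well clear of the box.

Request:
servo_tool([
  [0.2,[0.03,-0.001,0],0],
  [0.2,[0.02,0,0],0],
  [0.2,[0.009,0,0],0],
  [0.2,[0,0,0],0],
  [0.2,[0,0,0],0],
])

```text
t: 25.55
tcp_pos: [0.4004, -0.2624, 0.0528]
tcp_rot: [[0.002, -0.972, -0.236], [-0.001, -0.236, 0.972], [-1.0, -0.002, -0.001]]
contact_force: [-0.3, -0.2, -0.7]
finger_gap: 0.0514
```

Request:
servo_tool([
  [-0.4,[0,0,0],0],
  [-1,[0,0,0],0],
  [-1,[0,0,0],0],
  [-1,[0,0,0],0],
])

```text
t: 26.05
tcp_pos: [0.3996, -0.2622, 0.0515]
tcp_rot: [[0.0, -0.972, -0.236], [-0.0, -0.236, 0.972], [-1.0, -0.0, -0.0]]
contact_force: [-0.4, 1.0, -0.2]
finger_gap: 0.0182
```

```bash
python3 go.py 0.5475 0.331 0.27
```

```text
t 26.05 p [ 0.3996 -0.2622  0.0515] yaw -166.34 tilt -1.0 gap 0.0182 F [-0.39  1.01 -0.16] j [-0.16 -0.24 -0.51  0.   -1.31  0.4 ]
tool shift [-0.2186 -0.2838  0.5414]
```

Request:
servo_tool([
  [-1,[-0.01,0,0],0],
  [-1,[-0.04,0,0],0],
  [-1,[-0.06,0,0],0],
  [-1,[-0.06,0,0],0],
  [-1,[-0.05,0,0],0],
])

```text
t: 26.68
tcp_pos: [0.3994, -0.2622, 0.2747]
tcp_rot: [[0.002, -0.972, -0.236], [-0.001, -0.236, 0.972], [-1.0, -0.002, -0.001]]
contact_force: [0.4, -0.8, -0.0]
finger_gap: 0.019
```

Request:
servo_tool([
  [-1,[0,0,0],0],
  [-1,[0,-0.024,0.045],0],
  [-1,[0,-0.024,0.045],0],
  [-1,[0,-0.024,0.045],0],
  [-1,[0,-0.024,0.045],0],
])

```text
t: 27.3
tcp_pos: [0.4502, -0.0629, 0.2709]
tcp_rot: [[-0.0, -0.972, -0.236], [0.0, -0.236, 0.972], [-1.0, 0.0, 0.0]]
contact_force: [1.1, -0.7, -1.1]
finger_gap: 0.0188
```

Request:
servo_tool([
  [-1,[0,-0.024,0.045],0],
  [-1,[0,-0.024,0.045],0],
  [-1,[0,-0.024,0.045],0],
  [-1,[0,-0.024,0.045],0],
  [-1,[0,-0.024,0.045],0],
])

```text
t: 27.92
tcp_pos: [0.5137, 0.1841, 0.2708]
tcp_rot: [[-0.001, -0.972, -0.236], [-0.001, -0.236, 0.972], [-1.0, 0.001, -0.0]]
contact_force: [0.9, -1.1, 0.0]
finger_gap: 0.0186
```

Request:
servo_tool([
  [-1,[0,-0.024,0.045],0],
  [-1,[0,-0.024,0.045],0],
  [-1,[0,-0.02,0.046],0],
  [-1,[0,0,0],0],
  [-1,[0,0,0],0],
])

```text
t: 28.55
tcp_pos: [0.5476, 0.3305, 0.2705]
tcp_rot: [[-0.001, -0.972, -0.236], [-0.001, -0.236, 0.972], [-1.0, 0.001, -0.001]]
contact_force: [0.0, 0.4, 0.6]
finger_gap: 0.0187
```

```bash
python3 go.py 0.5475 0.331 0.0625
```

```text
t 28.55 p [0.5476 0.3305 0.2705] yaw -166.32 tilt -1.0 gap 0.0187 F [0.   0.41 0.59] j [ 0.86  0.16  0.28  0.   -1.7  -0.62]
tool shift [ 0.208  -0.0003  0.0007]
```

Request:
servo_tool([
  [-1,[0.05,0,0],0],
  [-1,[0.05,0,0],0],
  [-1,[0.05,0,0],0],
  [-1,[0.03,0,0],0],
  [-1,[0.01,0,0],0],
])

```text
t: 29.18
tcp_pos: [0.5471, 0.3289, 0.0797]
tcp_rot: [[-0.002, -0.972, -0.235], [-0.002, -0.235, 0.972], [-1.0, 0.002, -0.001]]
contact_force: [0.3, 0.7, 0.3]
finger_gap: 0.019
```

```bash
python3 look.py 13 >/dev/null; python3 go.py 0.5475 0.331 0.0625;  python3 - <<'E'
import cv2
a=cv2.imread("pics/side_13.png")
cv2.imwrite("pics/c13.png",cv2.resize(a[280:400,350:550],(800,480),interpolation=cv2.INTER_CUBIC))
E
```

```text
t 29.27 p [0.5479 0.3299 0.0815] yaw -166.38 tilt -1.0 gap 0.019 F [-0.68 -0.17  0.12] j [ 0.85  0.18 -0.04  0.   -1.35 -0.62]
tool shift [0.019  0.0001 0.0012]
```

View pics/c13.png

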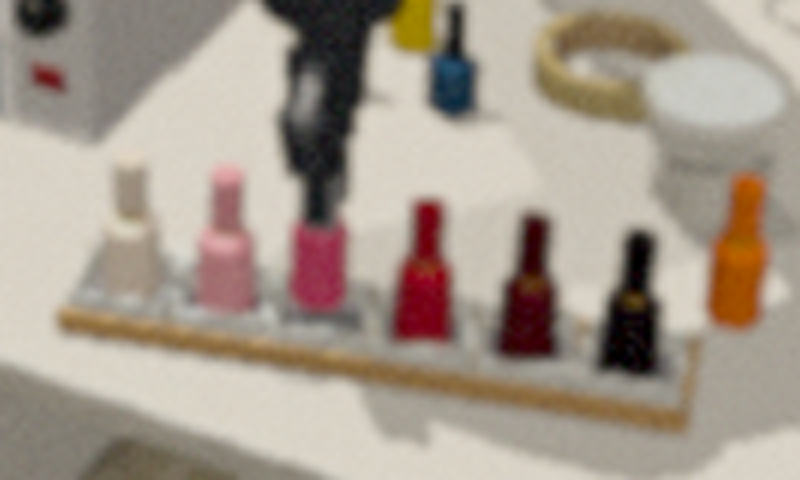

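Rose is centred over pocket 3 at crop (318,265).

Request:
servo_tool([
  [-1,[0.01,0,0],0],
  [-1,[0.005,0,0],0],
  [-1,[0.003,0,0],0],
  [-1,[0,0,0],0],
])

```text
t: 29.78
tcp_pos: [0.5478, 0.3307, 0.0632]
tcp_rot: [[-0.0, -0.972, -0.236], [-0.0, -0.236, 0.972], [-1.0, 0.0, -0.0]]
contact_force: [-0.1, 0.3, -1.1]
finger_gap: 0.0187
```

Request:
servo_tool([
  [-1,[0.002,0,0],0],
  [-1,[0,0,0],0],
])

```text
t: 30.02
tcp_pos: [0.5481, 0.3309, 0.0625]
tcp_rot: [[0.001, -0.972, -0.236], [0.0, -0.236, 0.972], [-1.0, -0.001, 0.0]]
contact_force: [-2.1, -0.4, 5.3]
finger_gap: 0.0187
```

Request:
servo_tool([
  [-1,[0,0,0],0],
  [-0.4,[0,0,0],0],
  [0.2,[0,0,0],0],
  [0.2,[0,0,0],0],
  [0.2,[-0.03,0,0],0],
])

```text
t: 30.65
tcp_pos: [0.5464, 0.3296, 0.0882]
tcp_rot: [[-0.005, -0.972, -0.236], [-0.004, -0.236, 0.972], [-1.0, 0.006, -0.003]]
contact_force: [0.2, 1.7, 0.1]
finger_gap: 0.0514
```

Request:
servo_tool([
  [0.2,[-0.06,0,0],0],
  [0.2,[-0.06,0,0],0],
  [0.2,[-0.05,0,0],0],
  [0.2,[0,0.05,0],0],
  [0.2,[0,0.05,0],0],
])

```text
t: 31.28
tcp_pos: [0.4499, 0.3071, 0.2611]
tcp_rot: [[-0.0, -0.972, -0.235], [-0.0, -0.235, 0.972], [-1.0, 0.0, 0.0]]
contact_force: [-1.6, 0.4, 0.8]
finger_gap: 0.0514
```

Request:
servo_tool([
  [0.2,[0,0.05,0],0],
  [0.2,[0,0,0],0],
  [0.2,[0,0,0],0],
  [0.2,[0,0,0],0],
])

```text
t: 31.78
tcp_pos: [0.4026, 0.2954, 0.2608]
tcp_rot: [[-0.001, -0.972, -0.235], [-0.001, -0.235, 0.972], [-1.0, 0.001, -0.001]]
contact_force: [-0.3, -1.1, -0.4]
finger_gap: 0.0511
```

```bash
python3 look.py 14 >/dev/null; python3 go.py;  python3 - <<'E'
import cv2,numpy as np
from geo import *
a=cv2.imread("pics/side_14.png");b=cv2.imread("pics/top_14.png")
cv2.imwrite("pics/c14.png",np.vstack([cv2.resize(a[320:400,350:550],(750,300),interpolation=cv2.INTER_CUBIC),cv2.resize(b[180:280,165:415],(750,300),interpolation=cv2.INTER_CUBIC)]))
mid=np.array([.5413,.3575]);e=np.array([.2301,-.9732])
for n in("top","side"):
    d=np.load(n+".npz")['d'];W=cloud(n,d)
    for k in range(-5,6,2):
        c=mid+e*.027*k
        m=(W[...,2]>0.088)&(W[...,2]<0.11)&(np.hypot(W[...,0]-c[0],W[...,1]-c[1])<.025)&(d>0); q=W[m]
        print(n,k,m.sum(),q.mean(0).round(3) if m.sum() else None,c.round(3))
E
```

```text
t 31.88 p [0.4026 0.2953 0.2606] yaw -166.39 tilt -1.0 gap 0.0513 F [-0.9  -1.04  0.4 ] j [ 1.04 -0.22 -0.11  0.   -1.69 -0.8 ]
top -5 0 None [0.51  0.489]
top -3 0 None [0.523 0.436]
top -1 0 None [0.535 0.384]
top 1 37 [0.546 0.328 0.097] [0.548 0.331]
top 3 36 [0.557 0.28  0.097] [0.56  0.279]
top 5 37 [0.57  0.228 0.097] [0.572 0.226]
side -5 42 [0.511 0.487 0.096] [0.51  0.489]
side -3 34 [0.526 0.436 0.096] [0.523 0.436]
side -1 35 [0.538 0.383 0.095] [0.535 0.384]
side 1 34 [0.55  0.331 0.096] [0.548 0.331]
side 3 31 [0.561 0.28  0.096] [0.56  0.279]
side 5 31 [0.573 0.23  0.096] [0.572 0.226]
```

View pics/c14.png

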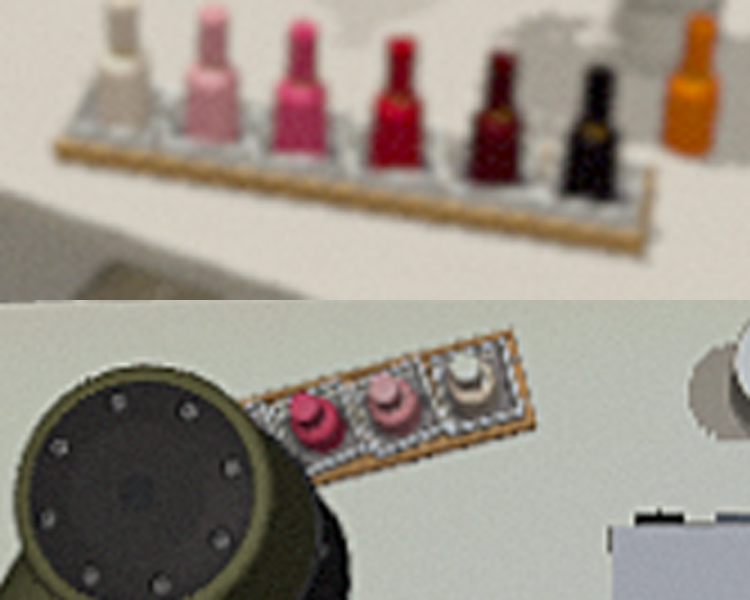

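The side view shows all six upright in their pockets, from blush on the left to plum on the right. The caps are at 0.096–0.097 m, as expected for bottles standing on the pocket floor. The gripper is clear, so I'll hand in.

```bash
python3 -c "
from workcell import workorder
print(workorder.hand_in())"
```

```text
the job is handed in; nothing more can be done
None
```

All four loose bottles stand in the rack, and the job was handed in at about 32 s of the 112 s allowed. From the +y end the row runs plum, burgundy, berry, rose, pink, blush. Each bottle was held by its cap and lowered until light contact (11 N at most) before release. Berry and rose were carried over at steriliser-clearing height.

**Last checks:**
- **Side camera:** all six bottles are upright, with cap tops at 0.095–0.096 m where about 0.097 m is expected. They sit within about 4 mm of the measured pocket centres, and the two end bottles are where they started.
- **Top camera:** it confirmed rose, pink and blush. The arm hid plum, burgundy and berry, so those three rest on the side view alone.
- **Disagreement:** the two cameras differ by about 2–4 mm in position, slightly more than the stated 2 mm calibration but inside the 7 mm of play in each pocket.
- **Gripper:** it was open and clear of everything at hand-in. No check failed.

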